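Set out a soldering place

ROBOT

A 7-joint arm with a two-finger parallel gripper is mounted at the origin on the work surface. World frame = base frame: x ahead of the robot, y to its left, z up, the work surface at z = 0. Lengths are in m, angles in rad, forces in N, time in s.
With the tool pointing down it reaches from about 0.425 to 0.975 m from the base axis. Payload 16.7 kg.
Tool frame: the origin (TCP) lies midway between the tips of the shut fingers; the grasp point (between the pads) lies 19 mm behind it; z points along the fingers, x is the direction in which the jaws open and shut, and the axes are right-handed (so a half turn about z gives the same grasp; the last joint's range is limited). The gripper opens to 85 mm and grips with 20 to 120 N. Pads are 22 mm wide; open, the fingers measure 114 mm over their backs; the gripper's body (76 mm by 85 mm) begins 54 mm behind the grasp point. The pads swing forward as they close: fully open they stand 13 mm farther back than shut.
Start: joints at [-1.407, 0.426, 0.074, 1.606, -0.034, 1.111, -0.067], TCP at [0.208, 0.642, 0.231] pointing down, gripper open.
Joint ranges: [-2.85, 2.85], [-0.5, 2.14], [-1.23, 1.37], [0.21, 2.46], [-1.02, 4.16], [0.16, 2.05], [-2.73, 2.73]. Speed limits (rad/s): [1.89, 1.89, 2.39, 2.39, 3.01, 3.01, 3.01].

INTERFACE

Orientations are given as a unit quaternion [x, y, z, w].
In Python, from cell import get_obs, viewer, order gives the robot as it stands.
- The arm moves only by the shell command python3 -m creep 'ROWS' [FORCE]. ROWS is JSON, a list of rows, each a list of 7 numbers: the shift along the tool's x, y, z in mm, then the turn, a rotation vector about the tool's x, y, z in rad, then the opening, from -1 (shut) to 1 (fully open), so that 0 is half open. A call has exactly 8 rows; each row shifts and turns the commanded pose from where the row before left it, along the tool's axes as they then stand; what a row does not reach is not made up. A row lasts 1/10 s, in which the tool goes at most 50 mm and 8.59 degrees, less where a joint would pass 70% of its speed; a pose out of reach is approached as far as the arm can. A call with a gripper value outside its range is refused whole. The fingers move at their own pace and stop on an object; FORCE is the grip in N (left out, the last holds). Time passes only in rows, so rows that do not move let the fingers close, or fill a call up. It gives the time, the measured TCP pose, the force and the opening at its end, in the units of the state.
- get_obs(): the state, without advancing time (a new reading comes with each control period).
- viewer.snapshot(name): name is "side" or "top" or "wrist"; returns a dict with "pixels" (480x640x3 uint8, red, green, blue), "fx", "fy", "cx", "cy" (pixels), "R" (3x3) and "t" (3): a world point X has camera coordinates R X + t; the wrist camera has in their place "T_tool_cam" (4x4, takes a point from camera to tool coordinates, whose origin is the TCP and whose axes are the tool frame's). Camera axes: x right, y down, z forward; pixel columns grow to the right and rows downward; lengths in m; the calibration is good to about 2 mm. A picture is of the moment at which its call begins: read the wrist's pose just before it. There is no depth.
- order.job_done(): hands the job in, once; it reports no verdict.
Trained networks look in a picture, given as the dict that the camera call returned (one of the last four; its "shot" number tells which), for a name from the list of things; names that differ only in an ending like _2 or _b are one class to them, and where a whole thing is asked for, a point or a joint stands for the part that bears it (a point fixed in the world has none). Each returns a list of dicts, best first, with "score" (0 to 1); they miss things now and then, are a little off and sometimes report something else, mostly with a low value. They report only what shows in the picture. A call takes as long as a camera call. They do not tell look-alikes from the thing itself.
- viewer.boxes_of(target, picture): "centre" ([x, y, z] in m, in the coordinates of the camera as it stood for that picture, good to about 4 mm: the middle of the surface that is visible of it).
- viewer.silhouettes(target, picture): "region" (480x640 bool, what is visible of it).
- viewer.pinpoint(target, picture): "centre" ([x, y, z] in m, in the coordinates of the camera as it stood for that picture, good to about 4 mm: a listed point, or the origin of a listed thing).
The state is a dict: "time_s": time; "q": joint angles; "dq": joint speeds; "effort": joint torques, N m; "tcp_pos": TCP position; "tcp_rot": TCP orientation; "contact_force": force on the tool from outside, world axes, zero at the start; "wrist_torque": the same for the moment, N m; "width": finger opening in m.
Only numpy, scipy, OpenCV 4.12 (cv2) and the standard library are available. Lean on these libraries where they do the work, as an engineer would, in place of code of your own. Each camera call takes 0.05 s, during which the arm holds its last target. There are 200 camera calls.

TASK

Set out the soldering place for the next pupil: on the sloping case stand lay the larger parts case, then the smaller one flat on top of it, each lengthwise and centred left to right on the shelf with its rear end right up against the backstop. Stand the solder reel flat on the mat behind the board holder, centred on the holder's rear edge, and the brass-wool tip cleaner to the left of the iron stand, centred on the stand's left edge, each with a gap of about 25 mm; left is the robot's left, behind is away from the robot, both taken square to the holder's or stand's own edges. Leave the cutters, phone and pencil case where they lie.

Things in the scene. Friction and masses are not known exactly. Their poses are not given: they have to be found in the camera images.
- shelf: Fixed grey sheet-steel case stand: flat shelf 104 long x 112 wide, open at sides and front, sloping 15 deg down away from the robot to a backstop square to it, 59.5 high. Origin: on the shelf surface at the backstop's foot, mid-width, 14 above the mat. x: down the slope into the backstop (shelf is x -104 to 0), y: left along the backstop, z: square up off the shelf. Whole stand yawed up to 12 deg. (mm)
- large_case: The larger parts case, loose: flat dark grey plastic box with clear lid in a pale rim over six small compartments, 96 mm long (its x), 64 mm wide (its y), 30 mm high (z), about 0.24 kg, rigid and shut. Both ends are alike, so either may go to the back. Origin: centre of its underside, z up. It starts flat on the mat, long side roughly along the robot's left-right.
- small_case: The smaller parts case, loose: same make with four compartments, 72 mm long (its x), 50 mm wide (its y), 24 mm high (z), about 0.13 kg. Both ends are alike. Origin: centre of its underside, z up. It starts flat on the mat, long side roughly along the robot's left-right.
- holder: Board holder, fixed: dark steel plate 100 mm left-right (y) x 70 mm front-rear (x), 4 mm thick, four black-capped posts (26 mm high in all) holding a green circuit board. Yawed up to 12 deg. Origin: centre of the plate's underside, on the mat. x to its rear (away from the robot), y to its left; rear edge at x = +35 mm.
- stand: Iron stand, fixed: black base 100 mm left-right (y) x 66 mm front-rear (x), 10 high; yellow sponge on its left half (23 high in all), spring holder on its right half with a cordless iron leaning right (165 high, reaching 110 right of centre). Yawed up to 12 deg. Origin: centre of the underside, on the mat. x to its rear (away from the robot), y to its left; left edge at y = +50 mm.
- reel: Solder reel, loose: two round grey plastic flanges with bright silvery wire wound between them, outer diameter 52 mm, 38 mm high, standing flat on a flange, about 0.16 kg. Origin: centre of its underside, z up.
- cleaner: Tip cleaner, loose: round black cup with steel rim, full of curled brass wool, diameter 60 mm, 42 mm high, about 0.14 kg. Origin: centre of its underside, z up.
- cutters: Bystander: side cutters with blue handles, 130 mm long, 12 mm high, lying at the far side of the mat. Origin: near the joint, on the mat. Leave alone.
- phone: Bystander: dark phone, 148 x 72 x 8 mm, lying at the far side of the mat. Origin: centre of its underside. Leave alone.
- pencil_case: Bystander: hard black pencil case with orange zip, 200 x 75 x 34 mm, at the far side of the mat. Origin: centre of its underside. Leave alone.
Not all that is in view belongs to the job. What is shaped like the large_case but orange or pink is not meant.

How it is judged:
By the outcome, as a careful person would: the job done as asked, in the order asked, and still so for the second after the job is handed in, with the robot touching nothing.
It also fails if it takes over 120 s, if anything falls off the work surface, if the arm or the gripper's body presses on something with over 40 N, if the wrist force passes 120 N, or if a joint passes its speed limit or range.

## Working session

There is one attempt and no reset: what is moved stays moved. The work goes in short steps, Python scripts to look and compute and a shell command to move; the robot and the scene stay as the last step left them, time stands still between calls to the robot, and variables do not carry over. Pictures are saved under pics/ and viewed, about 12 in all and at most 16, crops included, and the job is handed in when it is done.

```bash
ls; mkdir -p pics; cat > h.py <<'E'
import numpy as np, cv2
from scipy.spatial.transform import Rotation as R
from cell import get_obs, viewer, order
def snap(n):
    o=get_obs(); p=viewer.snapshot(n)
    if n=="wrist":
        T=np.eye(4);T[:3,:3]=R.from_quat(o["tcp_rot"]).as_matrix();T[:3,3]=o["tcp_pos"]
        W=T@np.array(p["T_tool_cam"])
    else:
        W=np.eye(4);W[:3,:3]=np.array(p["R"]).T;W[:3,3]=-np.array(p["R"]).T@np.array(p["t"])
    p["W"]=W; return p
def save(p,f): cv2.imwrite("pics/"+f,cv2.cvtColor(p["pixels"],cv2.COLOR_RGB2BGR))
def w(p,c): return (p["W"]@np.r_[c,1])[:3]
def ray(p,uv,z):
    d=p["W"][:3,:3]@np.array([(uv[0]-p["cx"])/p["fx"],(uv[1]-p["cy"])/p["fy"],1]); o=p["W"][:3,3]
    return o+d*(z-o[2])/d[2]
def px(p,X):
    c=np.linalg.inv(p["W"])@np.r_[X,1]; return np.array([p["fx"]*c[0]/c[2]+p["cx"],p["fy"]*c[1]/c[2]+p["cy"]])
E
python3 - <<'E'
from h import *
np.set_printoptions(precision=4,suppress=True)
o=get_obs(); print(o["time_s"],o["tcp_pos"],o["tcp_rot"],o["q"],o["width"])
for n in ["top","side","wrist"]:
    p=snap(n); save(p,n+"0.png"); print(n,p["W"].round(3).tolist(),p["fx"])
    for t in ["shelf","large_case","small_case","holder","stand","reel","cleaner","cutters","phone","pencil_case"]:
        for d in viewer.pinpoint(t,p): 
            if d["score"]>.2: print(t,round(d["score"],2),w(p,d["centre"]),px(p,w(p,d["centre"])).round())
E
```

```text
pics
0.0 [0.2076 0.6418 0.2306] [ 0.8086  0.5883 -0.0005  0.0004] [-1.4075  0.4268  0.0739  1.6066 -0.0341  1.1108 -0.0671] 0.08509954456915968
top [[0.012, -0.992, 0.126, 0.383], [-1.0, -0.011, 0.011, -0.003], [-0.01, -0.126, -0.992, 1.036], [0.0, 0.0, 0.0, 1.0]] 480.5990460866721
shelf 0.84 [ 0.6803 -0.0007  0.0116] [321. 174.]
large_case 0.94 [ 0.4102 -0.4045  0.0012] [509. 301.]
large_case 0.84 [ 0.1918 -0.2872 -0.0004] [456. 405.]
large_case 0.81 [ 0.3996 -0.2509  0.0001] [437. 305.]
large_case 0.63 [ 0.6472 -0.1837  0.0037] [404. 191.]
small_case 0.75 [ 0.436  -0.0863 -0.002 ] [359. 287.]
holder 0.56 [ 0.5033  0.3464 -0.0036] [161. 254.]
stand 0.57 [ 0.5343 -0.3767  0.0006] [494. 243.]
reel 0.67 [ 0.4526  0.0769 -0.0056] [284. 278.]
cleaner 0.81 [ 0.4017  0.2726 -0.002 ] [193. 301.]
cutters 0.92 [ 0.7652 -0.1866  0.0012] [405. 140.]
phone 0.66 [ 0.749   0.221  -0.0038] [223. 146.]
pencil_case 0.71 [ 0.7886  0.009  -0.0011] [317. 129.]
side [[0.892, -0.294, 0.343, 0.076], [-0.451, -0.614, 0.648, -0.8], [0.021, -0.733, -0.68, 0.883], [0.0, 0.0, 0.0, 1.0]] 480.01919707968676
shelf
[... 151 characters left out ...]

large_case 0.58 [ 0.1875 -0.2846 -0.0013] [245. 392.]
large_case 0.56 [ 0.3989 -0.2501 -0.0012] [329. 342.]
small_case 0.95 [ 0.4366 -0.0848  0.0003] [312. 286.]
holder 0.8 [ 0.5065  0.3498 -0.0033] [271. 186.]
stand 0.92 [ 0.5335 -0.3752 -0.0035] [412. 363.]
reel 0.67 [ 0.4497  0.0825 -0.0007] [289. 243.]
cleaner 0.57 [ 0.3982  0.2731 -0.0006] [246. 209.]
cutters 0.61 [ 0.7652 -0.1803 -0.0001] [443. 270.]
phone 0.59 [ 0.7512  0.2211 -0.0039] [359. 189.]
pencil_case 0.63 [ 0.7848  0.0075 -0.0052] [407. 226.]
wrist [[0.308, 0.914, 0.265, 0.141], [0.951, -0.296, -0.086, 0.665], [0.0, 0.279, -0.96, 0.374], [0.0, 0.0, 0.0, 1.0]] 411.61587286979955
cleaner 0.55 [0.4031 0.2695 0.0013] [ 59. 465.]
```

```bash
python3 -m creep --help 2>&1 | head -5
```

```text
invalid input: not JSON, or not a number
```

View pics/top0.png

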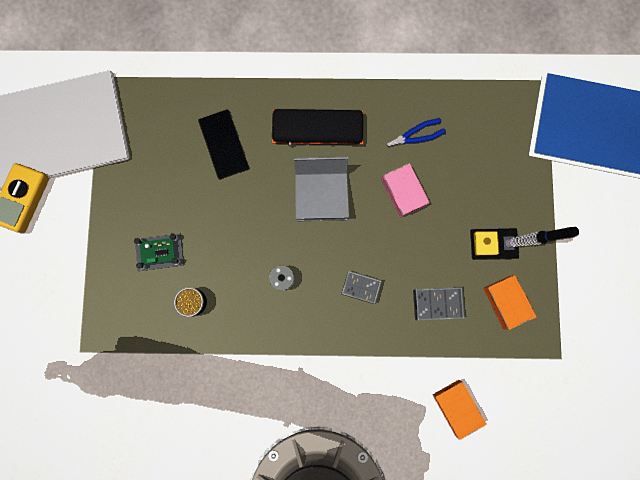

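View pics/side0.png

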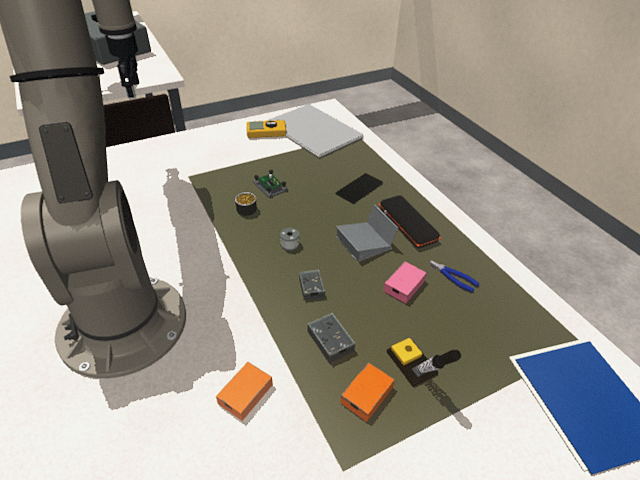

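Top view: large-case-shaped candidates are the grey six-compartment one at (440,303), orange ones at (510,302) and (460,410), and a pink one at (406,190). The grey one fits, since dark grey with a clear lid was described. The small case is at (362,287), the reel at (284,278) and the cleaner at (189,302). Next I'll confirm with a crop and fit the poses.

```bash
cat >> h.py <<'E'
from scipy.optimize import minimize
def box(x0,x1,y0,y1,z0,z1): return np.array([[x,y,z] for x in(x0,x1) for y in(y0,y1) for z in(z0,z1)])
def cyl(r,h): a=np.linspace(0,2*np.pi,40); return np.array([[r*np.cos(t),r*np.sin(t),z] for t in a for z in(0,h)])
c15,s15=np.cos(np.radians(15)),np.sin(np.radians(15))
RY=np.array([[c15,0,s15],[0,1,0],[-s15,0,c15]])
def sh(P): return P@RY.T+[0,0,14]
MODEL={"large_case":[box(-48,48,-32,32,0,30)],"small_case":[box(-36,36,-25,25,0,24)],"reel":[cyl(26,38)],"cleaner":[cyl(30,42)],
"holder":[box(-35,35,-50,50,0,4)]+[box(x-6,x+6,y-6,y+6,0,26) for x in(-29,29) for y in(-44,44)],
"shelf":[sh(box(-104,0,-56,56,-1.5,0)),sh(box(0,1.5,-56,56,-1,59.5))],
"stand":[box(-33,33,-50,50,0,10)]}
def render(p,name,q,s=2):
    m=np.zeros((480*s,640*s),np.uint8); c,sn=np.cos(q[2]),np.sin(q[2]); Wi=np.linalg.inv(p["W"])
    for P in MODEL[name]:
        P=P/1000; X=np.c_[q[0]+c*P[:,0]-sn*P[:,1],q[1]+sn*P[:,0]+c*P[:,1],P[:,2]+(q[3] if len(q)>3 else 0)]
        C=X@Wi[:3,:3].T+Wi[:3,3]; uv=np.c_[p["fx"]*C[:,0]/C[:,2]+p["cx"]+.5,p["fy"]*C[:,1]/C[:,2]+p["cy"]+.5]*s
        cv2.fillConvexPoly(m,np.round(cv2.convexHull(uv.astype(np.float32))*16).astype(np.int32),1,shift=4)
    return m>0
def fit(p,name,near=None,yaw0=0.,box_only=None):
    """near: xy hint. returns q=[x,y,yaw], IoU"""
    ds=[d for d in viewer.silhouettes(name,p)]
    if not ds: return None
    def cen(d):
        v,u=np.nonzero(d["region"]); return ray(p,(u.mean(),v.mean()),.01)[:2]
    d=ds[0] if near is None else min(ds,key=lambda d:np.linalg.norm(cen(d)-near))
    reg=np.kron(d["region"],np.ones((2,2)))>0
    def cost(q):
        m=render(p,name,[q[0]/1000,q[1]/1000,q[2]/50]); return -(m&reg).sum()/max(1,(m|reg).sum())
    x0=(np.array(near) if near is not None else cen(d))*1000
    best=min((minimize(cost,[x0[0],x0[1],50*y],method="Nelder-Mead",options=dict(initial_simplex=np.array([[x0[0],x0[1],50*y],[x0[0]+8,x0[1],50*y],[x0[0],x0[1]+8,50*y],[x0[0],x0[1],50*y+6]]),maxiter=120)) for y in (yaw0-.12,yaw0+.12)),key=lambda r:r.fun)
    return np.r_[best.x/[1000,1000,50],-best.fun]
E
python3 - <<'E'
from h import *
np.set_printoptions(precision=4,suppress=True)
H=dict(shelf=(.68,0),large_case=(.4,-.25),small_case=(.436,-.086),holder=(.504,.348),stand=(.534,-.376),reel=(.451,.08),cleaner=(.4,.273))
for n in ["top","side"]:
    p=snap(n)
    for t,h in H.items(): print(n,t,fit(p,t,np.array(h),np.pi/2 if "case" in t else 0.))
    if n=="top":
        im=cv2.cvtColor(p["pixels"],cv2.COLOR_RGB2BGR)[220:350,330:550]; cv2.imwrite("pics/c1.png",cv2.resize(im,None,fx=3.6,fy=3.6,interpolation=cv2.INTER_CUBIC))
E
```

```text
top shelf [0.6808 0.0006 0.0326 0.9663]
top large_case [ 0.402  -0.2489  1.601   0.9646]
top small_case [ 0.4345 -0.0866  1.3048  0.9121]
top holder [0.5064 0.3509 0.1356 0.9244]
top stand [ 0.5319 -0.3771  0.0125  0.681 ]
top reel [ 0.4526  0.0811 -0.0998  0.9661]
top cleaner [ 0.3996  0.2722 -0.0209  0.9394]
side shelf [0.6781 0.0018 0.0151 0.9407]
side large_case [ 0.401  -0.2474  1.58    0.9338]
side small_case [ 0.4316 -0.0843  1.307   0.9388]
side holder [0.503  0.355  0.1109 0.8464]
side stand [ 0.5327 -0.3716  0.0653  0.7599]
side reel [ 0.4491  0.0843 -0.0881  0.9057]
side cleaner [ 0.3983  0.2749 -0.035   0.8573]
```

View pics/c1.png

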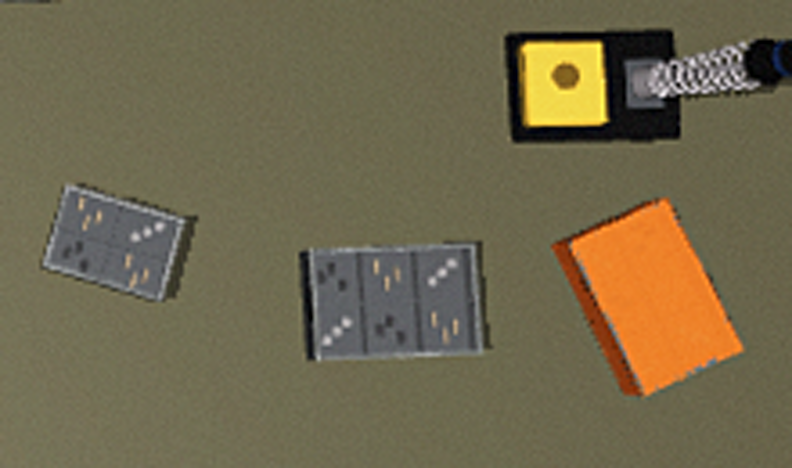

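The crop confirms it: the grey large case, six compartments, is at about (395,300) in the crop, and the orange look-alike is to its right. Moving towards it now.

```bash
cat >> h.py <<'E'
def todo(pos,rot):
    """tool-frame shift (mm) and rotvec to the target"""
    o=get_obs(); A=R.from_quat(o["tcp_rot"]); d=A.inv().apply(np.array(pos)-o["tcp_pos"])*1000
    r=(A.inv()*rot).as_rotvec(); print("t",round(o["time_s"],2),"tcp",np.round(o["tcp_pos"],4),"shift",d.round(1),"rot",r.round(3),"F",np.round(o["contact_force"],1),"w",round(o["width"],4))
def down(psi): # tool z down, tool x at yaw psi
    return R.from_matrix(np.array([[np.cos(psi),np.sin(psi),0],[np.sin(psi),-np.cos(psi),0],[0,0,-1]]))
E
python3 -m creep '[[-31,38,0,0,0,0,1],[-31,38,0,0,0,0,1],[-31,38,0,0,0,0,1],[-31,38,0,0,0,0,1],[-31,38,0,0,0,0,1],[-31,38,0,0,0,0,1],[-31,38,0,0,0,0,1],[-31,38,0,0,0,0,1]]' 40
python3 -m creep '[[-35,15,0,0,0,0,1],[-35,15,0,0,0,0,1],[-35,15,0,0,0,0,1],[-35,15,0,0,0,0,1],[-35,15,0,0,0,0,1],[-35,15,0,0,0,0,1],[-35,15,0,0,0,0,1],[-35,15,0,0,0,0,1]]'
python3 -c "
from h import *
todo((.45,-.16,.2),down(0.0))"
```

```text
time_s: 3.25
tcp_pos: [0.4215, 0.3109, 0.2317]
tcp_rot: [0.809, 0.588, 0.0, -0.0]
contact_force: [0.6, 0.5, -0.8]
width: 0.0851
time_s: 4.05
tcp_pos: [0.4486, 0.0078, 0.2316]
tcp_rot: [0.809, 0.588, 0.0, -0.0]
contact_force: [0.4, 0.3, -0.4]
width: 0.0851
t 4.05 tcp [0.4486 0.0078 0.2316] shift [-159.2   53.    31.5] rot [-0.000e+00 -1.000e-03  1.258e+00] F [ 0.4  0.3 -0.4] w 0.0851
```

```bash
python3 - <<'E'
from h import *
np.set_printoptions(precision=4,suppress=True)
p=snap("wrist"); save(p,"w1.png")
for t,h in dict(shelf=(.68,0.001),small_case=(.433,-.0855),reel=(.451,.083)).items(): print(t,fit(p,t,np.array(h),1.3 if "case" in t else 0.02))
E
python3 -m creep '[[-20,7,0,0,0,0.15,1],[-20,7,0,0,0,0.15,1],[-20,7,0,0,0,0.15,1],[-20,7,0,0,0,0.15,1],[-20,7,0,0,0,0.15,1],[-20,7,0,0,0,0.15,1],[-20,7,0,0,0,0.15,1],[-20,7,0,0,0,0.15,1]]'
python3 -c "
from h import *
todo((.4015,-.248,.15),down(0.01))"
```

```text
shelf [0.6793 0.0015 0.043  0.7378]
small_case [ 0.4354 -0.0866  1.298   0.9812]
reel [0.4524 0.0814 0.1724 0.9682]
time_s: 5.05
tcp_pos: [0.3718, -0.1303, 0.2314]
tcp_rot: [1.0, 0.027, 0.0, 0.0]
contact_force: [0.8, 0.2, -0.4]
width: 0.0854
t 5.05 tcp [ 0.3718 -0.1303  0.2314] shift [ 23.4 119.1  81.4] rot [ 0.    -0.     0.043] F [ 0.8  0.2 -0.4] w 0.0854
```

View pics/w1.png

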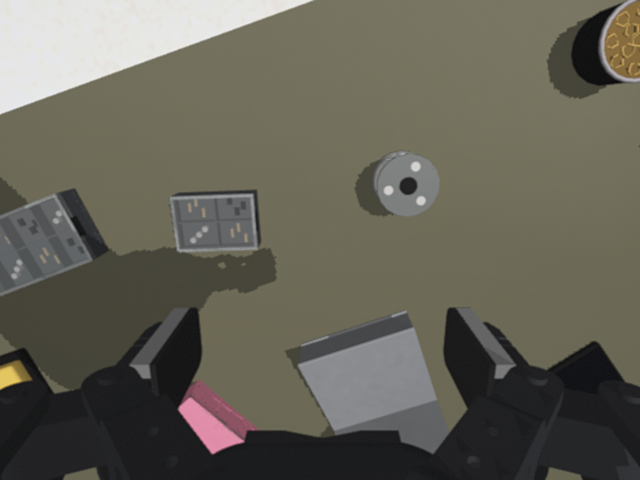

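```bash
python3 -m creep '[[4,20,10,0,0,0.02,1],[4,20,10,0,0,0.023,1],[4,20,10,0,0,0,1],[4,20,10,0,0,0,1],[4,20,10,0,0,0,1],[3,19,10,0,0,0,1],[0,0,10,0,0,0,1],[0,0,0,0,0,0,1]]'
python3 - <<'E'
from h import *
np.set_printoptions(precision=4,suppress=True)
p=snap("wrist"); save(p,"w2.png")
print(fit(p,"large_case",np.array([.4015,-.248]),1.59))
for n in ["top","side"]:
    p=snap(n); print(fit(p,"shelf",np.array([.679,.001]),.03))
todo((.4015,-.248,-.003),down(0.01))
E
```

```text
time_s: 5.85
tcp_pos: [0.3977, -0.2481, 0.1602]
tcp_rot: [1.0, 0.008, -0.001, -0.0]
contact_force: [-0.2, 0.6, -0.4]
width: 0.0852
[ 0.4033 -0.2486  1.6219  0.9923]
[0.6809 0.0006 0.0356 0.9596]
[0.6807 0.0028 0.0577 0.6877]
t 6.15 tcp [ 0.3984 -0.2485  0.1618] shift [  2.9  -0.3 164.8] rot [-0.    -0.001  0.006] F [ 0.6 -0.2 -0.2] w 0.0854
```

View pics/w2.png

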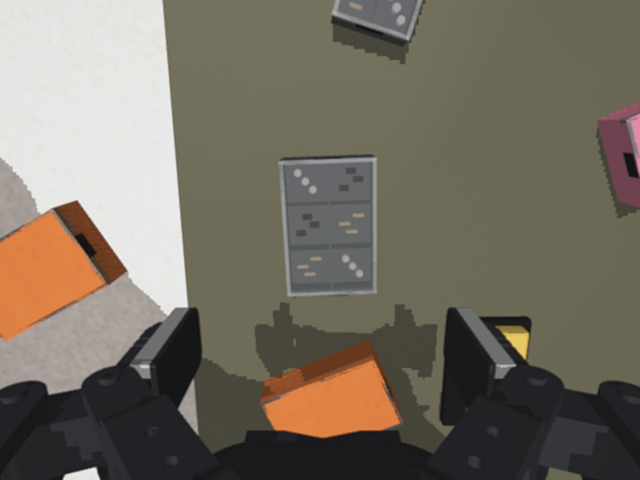

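The large case sits at (330,225) between the fingers, and its fit is (0.403, −0.249) with yaw 1.622. I'll go down and grip.

```bash
python3 -m creep '[[5,0,25,0,0,-0.035,1],[0,0,30,0,0,0,1],[0,0,30,0,0,0,1],[0,0,30,0,0,0,1],[0,0,25,0,0,0,1],[0,0,15,0,0,0,1],[0,0,7,0,0,0,1],[0,0,2,0,0,0,1]]'
python3 -m creep '[[0,0,0,0,0,0,0],[0,0,0,0,0,0,0],[0,0,0,0,0,0,-0.5],[0,0,0,0,0,0,-0.5],[0,0,0,0,0,0,-0.5],[0,0,0,0,0,0,-0.5],[0,0,0,0,0,0,-0.5],[0,0,0,0,0,0,-0.5]]' 40
```

```text
time_s: 6.95
tcp_pos: [0.403, -0.2488, -0.0028]
tcp_rot: [1.0, 0.025, -0.0, -0.0]
contact_force: [0.2, -1.2, 0.9]
width: 0.0854
time_s: 7.75
tcp_pos: [0.4035, -0.2491, -0.0018]
tcp_rot: [1.0, 0.025, 0.001, 0.0]
contact_force: [-2.2, 0.7, 8.5]
width: 0.0632
```

```bash
python3 -m creep '[[0,0,0,0,0,0,0.9],[0,0,-2,0,0,0,0.9],[0,0,-3,0,0,0,0.9],[0,0,0,0,0,0,-0.5],[0,0,0,0,0,0,-0.5],[0,0,0,0,0,0,-0.5],[0,0,0,0,0,0,-0.5],[0,0,0,0,0,0,-0.5]]' 50
python3 -m creep '[[0,0,-5,0,0,0,-0.5],[0,0,-20,0,0,0,-0.5],[0,0,-35,0,0,0,-0.5],[0,0,-40,0,0,0,-0.5],[0,0,-40,0,0,0,-0.5],[0,0,-30,0,0,0,-0.5],[0,0,0,0,0,0,-0.5],[0,0,0,0,0,0,-0.5]]'
```

```text
time_s: 8.55
tcp_pos: [0.4032, -0.249, 0.0028]
tcp_rot: [1.0, 0.025, 0.0, -0.0]
contact_force: [-2.6, 2.6, 17.2]
width: 0.0629
time_s: 9.35
tcp_pos: [0.4031, -0.2485, 0.1723]
tcp_rot: [1.0, 0.025, 0.001, -0.0]
contact_force: [0.3, -0.1, -3.6]
width: 0.0629
```

```bash
python3 -m creep '[[25,-30,-4,0,0,0,-0.5],[25,-30,-4,0,0,0,-0.5],[25,-30,-4,0,0,0,-0.5],[25,-30,-4,0,0,0,-0.5],[25,-30,-4,0,0,0,-0.5],[25,-30,-4,0,0,0,-0.5],[25,-30,-4,0,0,0,-0.5],[25,-30,-4,0,0,0,-0.5]]'
python3 -m creep '[[0,0,0,0,0,-0.14,-0.5],[0,0,0,0,0,-0.14,-0.5],[0,0,0,0,0,-0.14,-0.5],[0,0,0,0,0,-0.14,-0.5],[0,0,0,0,0,-0.14,-0.5],[0,0,0,0,0,-0.14,-0.5],[0,0,0,0,0,-0.14,-0.5],[0,0,0,0,0,-0.14,-0.5]]'
cat >> h.py <<'E'
SO=np.array([.680,.0012,.014]); SYAW=.035
def SR(): return R.from_euler("z",SYAW)*R.from_matrix(RY)
def shelf_tool():
    S=SR().as_matrix(); return R.from_matrix(np.c_[S[:,1],S[:,0],-S[:,2]])
def sp(x,y,z): return SO+SR().apply(np.array([x,y,z])/1000)
E
python3 -c "
from h import *
todo(sp(-62,0,60),shelf_tool())"
```

```text
time_s: 10.15
tcp_pos: [0.5906, 0.0021, 0.2022]
tcp_rot: [1.0, 0.025, -0.002, 0.0]
contact_force: [0.8, -0.9, -2.2]
width: 0.063
time_s: 10.95
tcp_pos: [0.5898, 0.0006, 0.2019]
tcp_rot: [0.832, 0.555, -0.002, -0.001]
contact_force: [-0.7, -0.4, -2.3]
width: 0.0629
t 10.95 tcp [0.5898 0.0006 0.2019] shift [ 17.   43.1 113.7] rot [ 0.254 -0.055 -0.428] F [-0.7 -0.4 -2.3] w 0.0629
```

```bash
python3 -m creep '[[0,0,0,0.0508,-0.011,-0.0856,-0.5],[0,0,0,0.0508,-0.011,-0.0856,-0.5],[0,0,0,0.0508,-0.011,-0.0856,-0.5],[0,0,0,0.0508,-0.011,-0.0856,-0.5],[0,0,0,0.0508,-0.011,-0.0856,-0.5],[0,0,0,0,0,0,-0.5],[0,0,0,0,0,0,-0.5],[0,0,0,0,0,0,-0.5]]'
python3 - <<'E'
from h import *
todo(sp(-62,0,60),shelf_tool())
p=snap("side"); save(p,"s3.png")
q=snap("wrist"); save(q,"w3.png")
a=cv2.imread("pics/s3.png")[130:310,260:500]; b=cv2.imread("pics/w3.png")
a=cv2.resize(a,(400,300)); b=cv2.resize(b,(400,300)); cv2.imwrite("pics/c3.png",np.hstack([a,b]))
E
```

```text
time_s: 11.75
tcp_pos: [0.5902, 0.0005, 0.2036]
tcp_rot: [0.692, 0.711, -0.092, -0.09]
contact_force: [0.7, -0.1, -3.8]
width: 0.063
t 11.75 tcp [5.902e-01 5.000e-04 2.036e-01] shift [ -2.1  73.4 100.1] rot [ 0.004 -0.002 -0.008] F [ 0.7 -0.1 -3.8] w 0.063
```

View pics/c3.png

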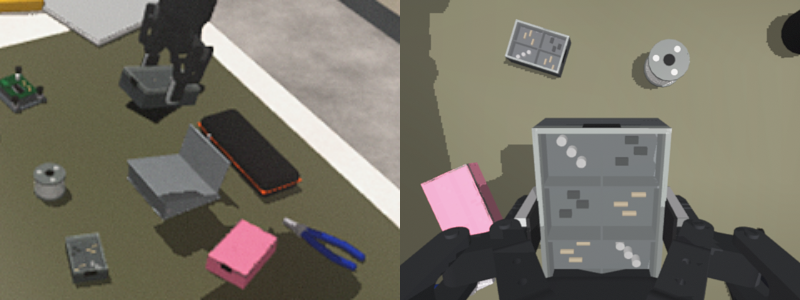

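```bash
python3 -m creep '[[-2,12,16,0.004,-0.002,-0.008,-0.5],[0,12,17,0,0,0,-0.5],[0,12,17,0,0,0,-0.5],[0,12,17,0,0,0,-0.5],[0,12,17,0,0,0,-0.5],[0,13,16,0,0,0,-0.5],[0,0,0,0,0,0,-0.5],[0,0,0,0,0,0,-0.5]]'
python3 -m creep '[[0,0,15,0,0,0,-0.5],[0,0,15,0,0,0,-0.5],[0,0,10,0,0,0,-0.5],[0,0,6,0,0,0,-0.5],[0,0,4,0,0,0,-0.5],[0,0,0,0,0,0,-0.5],[0,0,0,0,0,0,-0.5],[0,0,0,0,0,0,-0.5]]'
python3 -c "
from h import *
todo(sp(-48,0,3),shelf_tool())
for n in ['top','side']:
    p=snap(n); 
    for d in viewer.pinpoint('large_case',p):
        X=w(p,d['centre']); 
        if X[0]>.5: print(n,d['score'],SR().inv().apply(X-SO)*1000)
"
```

```text
time_s: 12.65
tcp_pos: [0.6353, 0.0004, 0.0892]
tcp_rot: [0.688, 0.714, -0.094, -0.091]
contact_force: [0.3, -0.2, -1.6]
width: 0.0631
time_s: 13.45
tcp_pos: [0.6229, -0.0001, 0.041]
tcp_rot: [0.688, 0.714, -0.094, -0.091]
contact_force: [-0.2, -0.1, -2.7]
width: 0.0628
t 13.45 tcp [ 6.229e-01 -1.000e-04  4.100e-02] shift [-0.8 14.1  8.3] rot [0.001 0.    0.003] F [-0.2 -0.1 -2.7] w 0.0628
top 0.88 [ -37.08839822 -182.43024509  -20.86373825]
side 0.76 [ -34.73330972 -184.49472408  -25.03591354]
side 0.71 [-64.60818051   2.8379002    6.37873233]
```

```bash
python3 -m creep '[[0,0,3,0,0,0,-0.5],[0,0,2,0,0,0,-0.5],[0,0,0,0,0,0,-0.5],[0,0,0,0,0,0,-0.5],[0,0,0,0,0,0,-0.5],[0,0,0,0,0,0,-0.5],[0,0,0,0,0,0,-0.5],[0,0,0,0,0,0,-0.5]]'
python3 -m creep '[[0,0,1,0,0,0,-0.5],[0,0,1,0,0,0,-0.5],[0,0,0,0,0,0,-0.5],[0,0,0,0,0,0,-0.5],[0,0,0,0,0,0,-0.5],[0,0,0,0,0,0,-0.5],[0,0,0,0,0,0,-0.5],[0,0,0,0,0,0,-0.5]]'
```

```text
time_s: 14.45
tcp_pos: [0.6213, -0.0001, 0.0358]
tcp_rot: [0.688, 0.714, -0.094, -0.091]
contact_force: [-0.1, 0.4, -2.4]
width: 0.0629
time_s: 15.25
tcp_pos: [0.6208, -0.0001, 0.0338]
tcp_rot: [0.688, 0.714, -0.094, -0.091]
contact_force: [-0.3, -0.8, -3.3]
width: 0.0631
```

```bash
python3 -m creep '[[0,0,1,0,0,0,-0.5],[0,0,0,0,0,0,-0.5],[0,0,1,0,0,0,-0.5],[0,0,0,0,0,0,-0.5],[0,0,0,0,0,0,-0.5],[0,0,0,0,0,0,-0.5],[0,0,0,0,0,0,-0.5],[0,0,0,0,0,0,-0.5]]'

```

```text
time_s: 16.05
tcp_pos: [0.6207, -0.0001, 0.0334]
tcp_rot: [0.688, 0.714, -0.093, -0.091]
contact_force: [-2.5, 0.7, 16.9]
width: 0.0628
```

```bash
python3 -m creep '[[0,0,-1.2,0,0,0,-0.5],[0,3,0,0,0,0,-0.5],[0,3,0,0,0,0,-0.5],[0,3,0,0,0,0,-0.5],[0,2,0,0,0,0,-0.5],[0,0,0,0,0,0,-0.5],[0,0,0,0,0,0,-0.5],[0,0,0,0,0,0,-0.5]]'
python3 -m creep '[[0,1,0,0,0,0,-0.5],[0,0,0,0,0,0,-0.5],[0,1,0,0,0,0,-0.5],[0,0,0,0,0,0,-0.5],[0,0,0,0,0,0,-0.5],[0,0,0,0,0,0,-0.5],[0,0,0,0,0,0,-0.5],[0,0,0,0,0,0,-0.5]]'
python3 -c "
from h import *
todo(sp(-48,0,3),shelf_tool())
p=snap('top'); a=cv2.cvtColor(p['pixels'],cv2.COLOR_RGB2BGR)[140:230,270:390]; p=snap('side'); b=cv2.cvtColor(p['pixels'],cv2.COLOR_RGB2BGR)[185:275,320:440]
cv2.imwrite('pics/c4.png',cv2.resize(np.hstack([a,b]),None,fx=3.3,fy=3.3,interpolation=cv2.INTER_CUBIC))
"
```

```text
time_s: 16.85
tcp_pos: [0.6319, 0.0003, 0.0304]
tcp_rot: [0.688, 0.714, -0.094, -0.09]
contact_force: [1.7, 0.6, 5.1]
width: 0.0629
time_s: 17.65
tcp_pos: [0.6335, 0.0003, 0.03]
tcp_rot: [0.688, 0.714, -0.094, -0.091]
contact_force: [-0.6, 0.4, 7.5]
width: 0.0634
t 17.65 tcp [6.335e-01 3.000e-04 3.000e-02] shift [-0.7  1.   0.4] rot [0.    0.    0.003] F [-0.6  0.4  7.5] w 0.0634
```

View pics/c4.png

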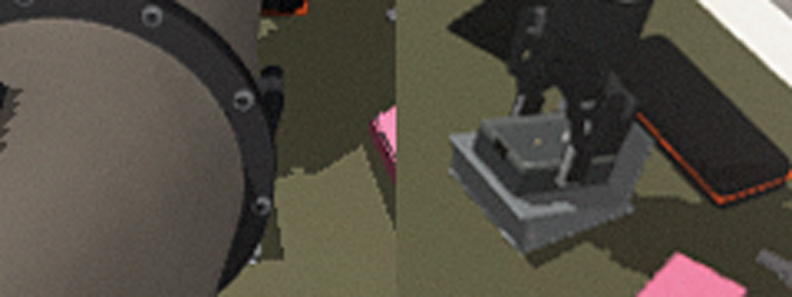

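The side view shows the case on the shelf, near the backstop. The top view is blocked by the arm.

```bash
python3 -m creep '[[0,1,0,0,0,0,-0.5],[0,0,0,0,0,0,-0.5],[0,0,0,0,0,0,-0.5],[0,0,0,0,0,0,-0.5],[0,0,0,0,0,0,-0.5],[0,0,0,0,0,0,-0.5],[0,0,0,0,0,0,-0.5],[0,0,0,0,0,0,-0.5]]'
python3 -m creep '[[0,1,0,0,0,0,-0.5],[0,0,0,0,0,0,-0.5],[0,0,0,0,0,0,-0.5],[0,0,0,0,0,0,-0.5],[0,0,0,0,0,0,-0.5],[0,0,0,0,0,0,-0.5],[0,0,0,0,0,0,-0.5],[0,0,0,0,0,0,-0.5]]'

```

```text
time_s: 18.55
tcp_pos: [0.6345, 0.0004, 0.0297]
tcp_rot: [0.688, 0.714, -0.094, -0.091]
contact_force: [-1.7, -0.1, 6.5]
width: 0.0628
time_s: 19.35
tcp_pos: [0.6354, 0.0004, 0.0294]
tcp_rot: [0.688, 0.714, -0.094, -0.091]
contact_force: [-1.6, -0.1, 6.7]
width: 0.0632
```

```bash
python3 -m creep '[[0,1,0,0,0,0,-0.5],[0,0,0,0,0,0,-0.5],[0,0,0,0,0,0,-0.5],[0,1,0,0,0,0,-0.5],[0,0,0,0,0,0,-0.5],[0,0,0,0,0,0,-0.5],[0,0,0,0,0,0,-0.5],[0,0,0,0,0,0,-0.5]]'

```

```text
time_s: 20.15
tcp_pos: [0.6355, 0.0004, 0.0294]
tcp_rot: [0.688, 0.714, -0.095, -0.092]
contact_force: [-14.0, 1.8, 20.9]
width: 0.0628
```

```bash
python3 -m creep '[[0,0,0,0,0,0,-0.1],[0,0,0,0,0,0,0.3],[0,0,0,0,0,0,0.6],[0,0,0,0,0,0,0.9],[0,0,0,0,0,0,0.9],[0,0,0,0,0,0,0.9],[0,0,0,0,0,0,0.9],[0,0,0,0,0,0,0.9]]'
python3 -m creep '[[0,0,-10,0,0,0,1],[0,0,-20,0,0,0,1],[0,0,-30,0,0,0,1],[0,-10,-35,0,0,0,1],[0,-20,-35,0,0,0,1],[0,-30,-20,0,0,0,1],[0,-30,0,0,0,0,1],[0,0,0,0,0,0,1]]'
python3 - <<'E'
from h import *
p=snap('wrist'); save(p,"w5.png"); todo(sp(-48,0,3),shelf_tool())
E
```

```text
time_s: 20.95
tcp_pos: [0.637, 0.0005, 0.0286]
tcp_rot: [0.688, 0.714, -0.094, -0.091]
contact_force: [0.0, -0.5, 0.6]
width: 0.081
time_s: 21.75
tcp_pos: [0.5873, -0.0019, 0.1997]
tcp_rot: [0.688, 0.714, -0.093, -0.09]
contact_force: [1.2, -0.5, 0.3]
width: 0.0849
t 21.8 tcp [ 0.5884 -0.0015  0.1988] shift [ -0.8  88.  152. ] rot [ 0.002 -0.001  0.003] F [ 0.5 -0.3 -0. ] w 0.0857
```

View pics/w5.png

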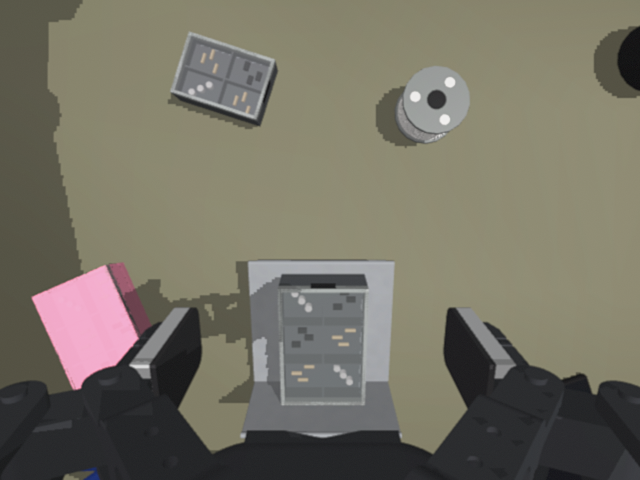

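The wrist view shows the large case at (323,345), centred on the shelf. The shelf front edge spans u = 248–394 (middle 321), and the case spans 278–368 (middle 323). It's up to the backstop. Next is the small case.

```bash
python3 - <<'E'
from h import *
np.set_printoptions(precision=4,suppress=True)
p=snap('wrist')
a,b=ray(p,(248.5,261.5),.0409),ray(p,(394,261.5),.0409); print(a,b, "yaw",np.arctan2(-(b-a)[1],(b-a)[0])-0, "mid shelf",SR().inv().apply((a+b)/2-SO)*1000,np.linalg.norm(a-b))
print(fit(p,"small_case",np.array([.435,-.0866]),1.3), fit(p,"reel",np.array([.452,.0815])))
todo((.435,-.0866,.16),down(-.273)); print(get_obs()["q"])
E
```

```text
[ 0.5835 -0.0573  0.0409] [0.5794 0.0538 0.0409] yaw -1.607742311225076 mid shelf [-102.1807    0.4993    0.4697] 0.1112432994752191
[ 0.4351 -0.0868  1.295   0.9766] [ 0.4525  0.0812 -0.1421  0.966 ]
t 21.95 tcp [ 0.5894 -0.0013  0.1969] shift [ -79.4 -142.6   76.3] rot [-0.18   0.246  1.87 ] F [0.5 0.5 0.3] w 0.0851
[-0.3365  0.4856  0.3305  1.6575 -0.1546  1.2889  1.6501]
```

```bash
python3 -m creep '[[-10,-18,0,0,0,0,1],[-10,-18,9,0,0,0,1],[-10,-18,11,0,0,0,1],[-10,-18,11,0,0,0,1],[-10,-18,11,0,0,0,1],[-10,-18,11,0,0,0,1],[-10,-18,11,0,0,0,1],[-9,-17,11,0,0,0,1]]'
python3 -m creep '[[0,0,0,-0.0138,0.0189,0.1438,1],[0,0,0,-0.0138,0.0189,0.1438,1],[0,0,0,-0.0138,0.0189,0.1438,1],[0,0,0,-0.0138,0.0189,0.1438,1],[0,0,0,-0.0138,0.0189,0.1438,1],[0,0,0,-0.0138,0.0189,0.1438,1],[0,0,0,-0.0138,0.0189,0.1438,1],[0,0,0,-0.0138,0.0189,0.1438,1]]'
python3 -m creep '[[0,0,0,-0.0138,0.0189,0.1438,1],[0,0,0,-0.0138,0.0189,0.1438,1],[0,0,0,-0.0138,0.0189,0.1438,1],[0,0,0,-0.0138,0.0189,0.1438,1],[0,0,0,-0.0138,0.0189,0.1438,1],[0,0,0,0,0,0,1],[0,0,0,0,0,0,1],[0,0,0,0,0,0,1]]'
python3 - <<'E'
from h import *
p=snap("wrist"); print(fit(p,"small_case",np.array([.435,-.0866]),1.3))
todo((.435,-.0868,.003),down(-.273)); print(get_obs()["q"])
E
```

```text
time_s: 22.75
tcp_pos: [0.4341, -0.0869, 0.1608]
tcp_rot: [0.688, 0.714, -0.094, -0.091]
contact_force: [-0.3, -0.9, -0.8]
width: 0.0853
time_s: 23.55
tcp_pos: [0.435, -0.0866, 0.1611]
tcp_rot: [0.974, 0.218, -0.041, -0.039]
contact_force: [-0.0, -1.3, -0.1]
width: 0.0853
time_s: 24.35
tcp_pos: [0.4347, -0.0864, 0.1613]
tcp_rot: [0.991, -0.134, -0.0, -0.0]
contact_force: [-0.1, -1.0, 0.3]
width: 0.0858
None
t 24.45 tcp [ 0.4346 -0.0865  0.1613] shift [  0.6   0.2 158.3] rot [-0.     0.001  0.002] F [0.3 0.4 0.1] w 0.0856
[-0.57735898  0.14766281  0.69484406  2.20713597 -0.12884628  0.82563641
 -0.07122961]
```

```bash
python3 -m creep '[[0.5,0,25,0,0,0,1],[0,0,30,0,0,0,1],[0,0,30,0,0,0,1],[0,0,30,0,0,0,1],[0,0,20,0,0,0,1],[0,0,13,0,0,0,1],[0,0,7,0,0,0,1],[0,0,2,0,0,0,1]]'
python3 -m creep '[[0,0,0,0,0,0,0],[0,0,0,0,0,0,0],[0,0,0,0,0,0,-0.7],[0,0,0,0,0,0,-0.7],[0,0,0,0,0,0,-0.7],[0,0,0,0,0,0,-0.7],[0,0,0,0,0,0,-0.7],[0,0,0,0,0,0,-0.7]]' 30
```

```text
time_s: 25.25
tcp_pos: [0.4349, -0.0866, 0.0041]
tcp_rot: [0.991, -0.136, -0.0, -0.0]
contact_force: [0.5, -0.8, 0.0]
width: 0.0852
time_s: 26.05
tcp_pos: [0.4354, -0.0862, 0.0051]
tcp_rot: [0.991, -0.136, 0.0, -0.0]
contact_force: [-0.4, 0.5, 7.9]
width: 0.0495
```

```bash
python3 -m creep '[[0,0,-5,0,0,0,-0.7],[0,0,-20,0,0,0,-0.7],[0,0,-35,0,0,0,-0.7],[6,-6,-40,0,0,0,-0.7],[20,-20,-40,0,0,0,-0.7],[30,-30,-30,0,0,0,-0.7],[30,-30,-20,0,0,0,-0.7],[30,-30,-5,0,0,0,-0.7]]'
python3 -c "
from h import *
todo(sp(-60,0,95),shelf_tool())"
python3 -m creep '[[0,0,0,0,0,-0.145,-0.7],[0,0,0,0,0,-0.145,-0.7],[0,0,0,0,0,-0.145,-0.7],[0,0,0,0,0,-0.145,-0.7],[0,0,0,0,0,-0.145,-0.7],[0,0,0,0,0,-0.145,-0.7],[0,0,0,0,0,-0.145,-0.7],[0,0,0,0,0,-0.145,-0.7]]'
python3 -c "
from h import *
todo(sp(-60,0,95),shelf_tool())"

```

```text
time_s: 26.85
tcp_pos: [0.5787, -0.0054, 0.2016]
tcp_rot: [0.991, -0.136, 0.002, -0.001]
contact_force: [-0.3, -0.2, -1.5]
width: 0.0492
t 26.85 tcp [ 0.5787 -0.0054  0.2016] shift [ 63.7 -23.3  80.6] rot [ 0.18  -0.251 -1.865] F [-0.3 -0.2 -1.5] w 0.0492
time_s: 27.65
tcp_pos: [0.5762, -0.0069, 0.1988]
tcp_rot: [0.902, 0.432, -0.0, -0.0]
contact_force: [0.1, -0.4, -1.4]
width: 0.0495
t 27.65 tcp [ 0.5762 -0.0069  0.1988] shift [49.6 50.5 77.5] rot [ 0.25  -0.093 -0.709] F [ 0.1 -0.4 -1.4] w 0.0495
```

```bash
python3 -m creep '[[0,0,0,0.0417,-0.0155,-0.1182,-0.7],[0,0,0,0.0417,-0.0155,-0.1182,-0.7],[0,0,0,0.0417,-0.0155,-0.1182,-0.7],[0,0,0,0.0417,-0.0155,-0.1182,-0.7],[0,0,0,0.0417,-0.0155,-0.1182,-0.7],[0,0,0,0.0417,-0.0155,-0.1182,-0.7],[0,0,0,0,0,0,-0.7],[0,0,0,0,0,0,-0.7]]'
python3 - <<'E'
from h import *
todo(sp(-48,0,80),shelf_tool())
q=snap("wrist"); save(q,"w6.png")
E
```

```text
time_s: 28.45
tcp_pos: [0.5764, -0.0069, 0.1983]
tcp_rot: [0.692, 0.71, -0.093, -0.091]
contact_force: [0.2, -0.0, -1.4]
width: 0.0495
t 28.45 tcp [ 0.5764 -0.0069  0.1983] shift [ 5.3 99.8 71.3] rot [ 0.001 -0.002 -0.009] F [ 0.2 -0.  -1.4] w 0.0495
```

View pics/w6.png

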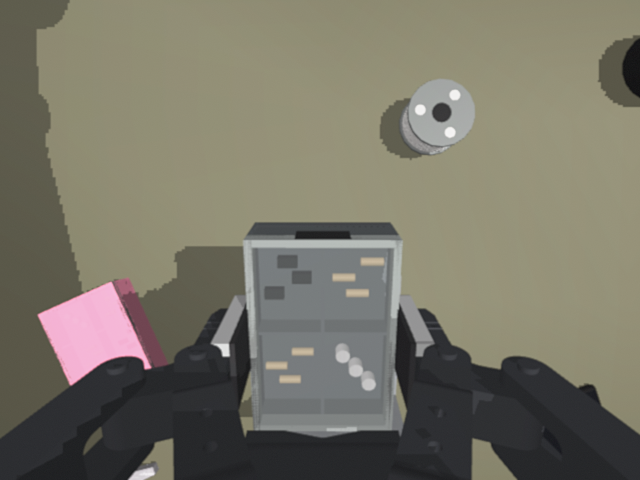

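```bash
python3 -m creep '[[6,10,8,0.001,-0.002,-0.009,-0.7],[0,15,10,0,0,0,-0.7],[0,15,10,0,0,0,-0.7],[0,15,10,0,0,0,-0.7],[0,15,10,0,0,0,-0.7],[0,15,10,0,0,0,-0.7],[0,12,10,0,0,0,-0.7],[0,0,3,0,0,0,-0.7]]'
python3 -m creep '[[0,0,15,0,0,0,-0.7],[0,0,12,0,0,0,-0.7],[0,0,8,0,0,0,-0.7],[0,0,3,0,0,0,-0.7],[0,0,0,0,0,0,-0.7],[0,0,0,0,0,0,-0.7],[0,0,0,0,0,0,-0.7],[0,0,0,0,0,0,-0.7]]'
python3 -c "
from h import *
todo(sp(-36,0.5,35),shelf_tool())"
```

```text
time_s: 29.3
tcp_pos: [0.6516, 0.0026, 0.1023]
tcp_rot: [0.687, 0.714, -0.095, -0.092]
contact_force: [-0.1, 0.0, -1.3]
width: 0.0492
time_s: 30.1
tcp_pos: [0.6419, 0.0018, 0.0681]
tcp_rot: [0.687, 0.715, -0.094, -0.091]
contact_force: [0.8, -0.3, -0.7]
width: 0.0492
t 30.1 tcp [0.6419 0.0018 0.0681] shift [-1.5 14.7  7.4] rot [-0.    -0.     0.004] F [ 0.8 -0.3 -0.7] w 0.0492
```

```bash
python3 -m creep '[[-1,0,2,0,0,0.004,-0.7],[0,0,2,0,0,0,-0.7],[0,0,1,0,0,0,-0.7],[0,0,1,0,0,0,-0.7],[0,0,0,0,0,0,-0.7],[0,0,0,0,0,0,-0.7],[0,0,0,0,0,0,-0.7],[0,0,0,0,0,0,-0.7]]'
python3 -m creep '[[0,0,1,0,0,0,-0.7],[0,0,0,0,0,0,-0.7],[0,0,0,0,0,0,-0.7],[0,0,0,0,0,0,-0.7],[0,0,0,0,0,0,-0.7],[0,0,0,0,0,0,-0.7],[0,0,0,0,0,0,-0.7],[0,0,0,0,0,0,-0.7]]'

```

```text
time_s: 30.9
tcp_pos: [0.6402, 0.0007, 0.062]
tcp_rot: [0.689, 0.713, -0.094, -0.091]
contact_force: [0.4, -0.8, -1.0]
width: 0.0493
time_s: 31.7
tcp_pos: [0.6402, 0.0008, 0.0616]
tcp_rot: [0.689, 0.713, -0.094, -0.091]
contact_force: [-0.8, 0.5, 6.2]
width: 0.0492
```

```bash
python3 -m creep '[[0,3,-0.4,0,0,0,-0.7],[0,3,0,0,0,0,-0.7],[0,3,0,0,0,0,-0.7],[0,2,0,0,0,0,-0.7],[0,1,0,0,0,0,-0.7],[0,0,0,0,0,0,-0.7],[0,0,0,0,0,0,-0.7],[0,0,0,0,0,0,-0.7]]'
python3 -m creep '[[0,1,0,0,0,0,-0.7],[0,0,0,0,0,0,-0.7],[0,1,0,0,0,0,-0.7],[0,0,0,0,0,0,-0.7],[0,0,0,0,0,0,-0.7],[0,0,0,0,0,0,-0.7],[0,0,0,0,0,0,-0.7],[0,0,0,0,0,0,-0.7]]'
python3 -c "
from h import *
todo(sp(-36,0.5,35),shelf_tool())"
```

```text
time_s: 32.5
tcp_pos: [0.6521, 0.0011, 0.0584]
tcp_rot: [0.689, 0.713, -0.094, -0.091]
contact_force: [2.1, 0.3, 4.4]
width: 0.0491
time_s: 33.3
tcp_pos: [0.6536, 0.0012, 0.0579]
tcp_rot: [0.689, 0.713, -0.094, -0.091]
contact_force: [-0.6, -0.3, 6.4]
width: 0.0495
t 33.3 tcp [0.6536 0.0012 0.0579] shift [-0.4  0.9  0.6] rot [-0.001 -0.    -0.   ] F [-0.6 -0.3  6.4] w 0.0495
```

```bash
python3 -m creep '[[0,1,0,0,0,0,-0.7],[0,0,0,0,0,0,-0.7],[0,1,0,0,0,0,-0.7],[0,0,0,0,0,0,-0.7],[0,0,0,0,0,0,-0.7],[0,0,0,0,0,0,-0.7],[0,0,0,0,0,0,-0.7],[0,0,0,0,0,0,-0.7]]'

```

```text
time_s: 34.1
tcp_pos: [0.6547, 0.0012, 0.0576]
tcp_rot: [0.689, 0.713, -0.095, -0.092]
contact_force: [-6.6, -0.5, 12.1]
width: 0.0492
```

```bash
python3 -m creep '[[0,0.7,0,0,0,0,-0.7],[0,0,0,0,0,0,-0.7],[0,0,0,0,0,0,-0.7],[0,0,0,0,0,0,-0.7],[0,0,0,0,0,0,0],[0,0,0,0,0,0,0.3],[0,0,0,0,0,0,0.5],[0,0,0,0,0,0,0.5]]'
python3 -m creep '[[0,0,-10,0,0,0,0.5],[0,0,-20,0,0,0,0.8],[0,0,-30,0,0,0,1],[0,-10,-35,0,0,0,1],[0,-20,-25,0,0,0,1],[0,-25,0,0,0,0,1],[0,-25,0,0,0,0,1],[0,0,0,0,0,0,1]]'
python3 - <<'E'
from h import *
p=snap('wrist'); save(p,"w7.png"); todo((.4525,.0812,.17),down(np.pi/2))
E
```

```text
time_s: 34.9
tcp_pos: [0.6561, 0.0013, 0.0567]
tcp_rot: [0.689, 0.713, -0.094, -0.091]
contact_force: [-1.0, 0.2, -0.2]
width: 0.0642
time_s: 35.7
tcp_pos: [0.6086, -0.0007, 0.1958]
tcp_rot: [0.689, 0.713, -0.094, -0.091]
contact_force: [0.9, -0.2, 0.0]
width: 0.0854
t 35.75 tcp [ 6.098e-01 -3.000e-04  1.953e-01] shift [  86.9 -142.6   64.3] rot [-0.261  0.004  0.035] F [-0.   0.2  0.1] w 0.0852
```

View pics/w7.png

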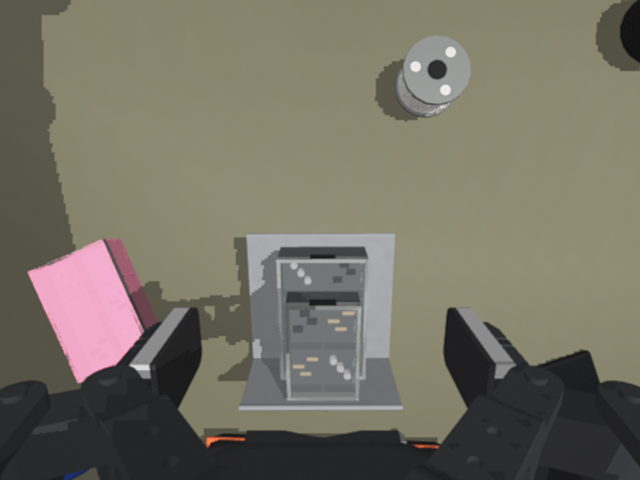

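Both cases are centred: the small one spans u = 287–359 (middle 323), the large one also has its middle at 323, and the shelf at 321. Both reach the backstop. The reel is next.

```bash
python3 -m creep '[[0,0,0,-0.13,0.002,0.0175,1],[0,0,0,-0.131,0.002,0.0175,1],[13,-26,0,0,0,0,1],[14,-26,0,0,0,0,1],[14,-26,0,0,0,0,1],[14,-26,5,0,0,0,1],[14,-26,10,0,0,0,1],[13,-27,10,0,0,0,1]]'
python3 - <<'E'
from h import *
p=snap('wrist'); print(fit(p,"reel",np.array([.4525,.0812]))); todo((.4525,.0812,.003),down(np.pi/2))
E
```

```text
time_s: 36.55
tcp_pos: [0.4531, 0.0826, 0.169]
tcp_rot: [0.707, 0.707, -0.0, -0.0]
contact_force: [0.4, 1.0, -0.0]
width: 0.0851
[0.45229953 0.08167415 0.08078153 0.95352911]
t 36.65 tcp [0.4505 0.0832 0.1681] shift [ -1.9   2.7 165.1] rot [-0.004  0.001  0.002] F [-0.3  0.1  0.9] w 0.0854
```

```bash
python3 -m creep '[[-1,1,25,0,0,0,1],[0,0,30,0,0,0,1],[0,0,30,0,0,0,1],[0,0,30,0,0,0,1],[0,0,25,0,0,0,1],[0,0,15,0,0,0,1],[0,0,7,0,0,0,1],[0,0,2,0,0,0,1]]'
python3 -m creep '[[0,0,0,0,0,0,0],[0,0,0,0,0,0,0],[0,0,0,0,0,0,-0.7],[0,0,0,0,0,0,-0.7],[0,0,0,0,0,0,-0.7],[0,0,0,0,0,0,-0.7],[0,0,0,0,0,0,-0.7],[0,0,0,0,0,0,-0.7]]' 30
python3 -m creep '[[0,0,-5,0,0,0,-0.7],[0,0,-20,0,0,0,-0.7],[0,0,-30,0,0,0,-0.7],[0,0,-30,0,0,0,-0.7],[0,0,-30,0,0,0,-0.7],[20,15,-20,0,0,0,-0.7],[35,25,0,0,0,0,-0.7],[40,28,0,0,0,0,-0.7]]'
python3 -c "
from h import *
todo((.60,.365,.14),down(np.pi/2+.12))"
```

```text
time_s: 37.45
tcp_pos: [0.4544, 0.0805, 0.0044]
tcp_rot: [0.707, 0.707, -0.001, -0.0]
contact_force: [0.5, 0.7, -0.2]
width: 0.0855
time_s: 38.25
tcp_pos: [0.4544, 0.0808, 0.0059]
tcp_rot: [0.707, 0.707, -0.0, -0.0]
contact_force: [-0.7, -1.4, 9.0]
width: 0.0504
time_s: 39.05
tcp_pos: [0.523, 0.1763, 0.1417]
tcp_rot: [0.708, 0.706, 0.0, -0.0]
contact_force: [0.7, 0.9, -1.2]
width: 0.0506
t 39.05 tcp [0.523  0.1763 0.1417] shift [188.8  76.7   1.9] rot [ 0.001 -0.001 -0.122] F [ 0.7  0.9 -1.2] w 0.0506
```

```bash
python3 -m creep '[[27,11,0,0,0,0,-0.7],[27,11,0,0,0,0,-0.7],[27,11,0,0,0,0,-0.7],[27,11,0,0,0,0,-0.7],[27,11,0,0,0,0,-0.7],[27,11,0,0,0,0,-0.7],[27,11,0,0,0,0,-0.7],[0,0,0,0,0,-0.122,-0.7]]'
python3 - <<'E'
from h import *
p=snap('wrist'); save(p,"w8.png"); 
for i in range(2): print(fit(p,"holder",np.array([.505,.353]),.12),[(d['score'],w(p,d['centre'])) for d in viewer.pinpoint('holder',p)])
todo((.59,.363,.14),down(np.pi/2+.12))
E
```

```text
time_s: 39.85
tcp_pos: [0.5987, 0.3691, 0.1396]
tcp_rot: [0.661, 0.75, -0.0, -0.001]
contact_force: [-0.5, -0.4, -1.3]
width: 0.0502
[0.5072981  0.35122552 0.14547476 0.92868976] [(0.88, array([5.08754416e-01, 3.51905222e-01, 5.05822682e-04]))]
[0.5072981  0.35122552 0.14547476 0.92868976] [(0.88, array([5.08754416e-01, 3.51905222e-01, 5.05822682e-04]))]
t 40.1 tcp [0.5991 0.3637 0.1399] shift [ 0.3 -9.1 -0.1] rot [-0.002  0.001 -0.002] F [ 0.5 -0.2 -0.3] w 0.0502
```

View pics/w8.png

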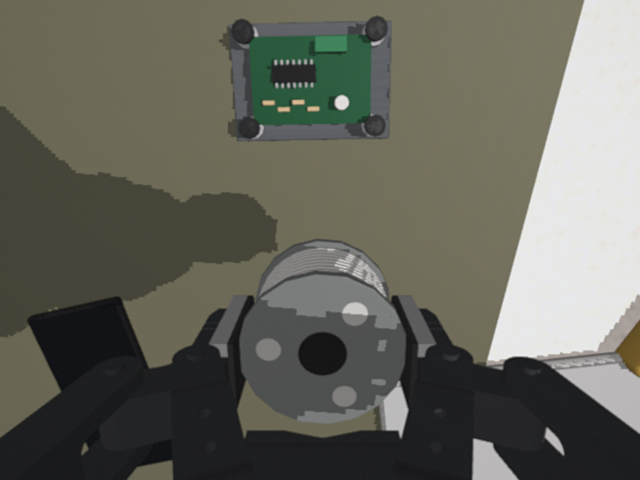

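The holder plate's rear edge runs from (237,141) to (389,137), and the reel is held upright at (322,352). I'll compute the edge and the target.

```bash
python3 - <<'E'
from h import *
p=snap('wrist'); im=cv2.cvtColor(p['pixels'],cv2.COLOR_RGB2BGR)
a,b=ray(p,(237,140),.002),ray(p,(389.5,137),.002); d=b-a; L=np.linalg.norm(d); yaw=np.arctan2(-d[0],d[1]); print(a,b,L,yaw)
n=np.array([np.cos(yaw),np.sin(yaw),0]); print("origin",(a+b)/2-.035*n)
H=np.array([.5075,.3512,0]); y=.145
cv2.imwrite("pics/c9.png",cv2.resize(im[0:160,200:420],None,fx=3.6,fy=3.6,interpolation=cv2.INTER_CUBIC))
o=(a+b)/2+.051*n; print("target edge",o,"target fit",H+.086*np.array([np.cos(y),np.sin(y),0]))
E
```

```text
[0.54872669 0.30119365 0.002     ] [0.53495412 0.40143541 0.002     ] 0.1011834731005865 0.13653865918121494
origin [0.50716615 0.34655051 0.002     ]
target edge [0.59236575 0.35825639 0.002     ] target fit [0.59259751 0.36362635 0.        ]
```

View pics/c9.png

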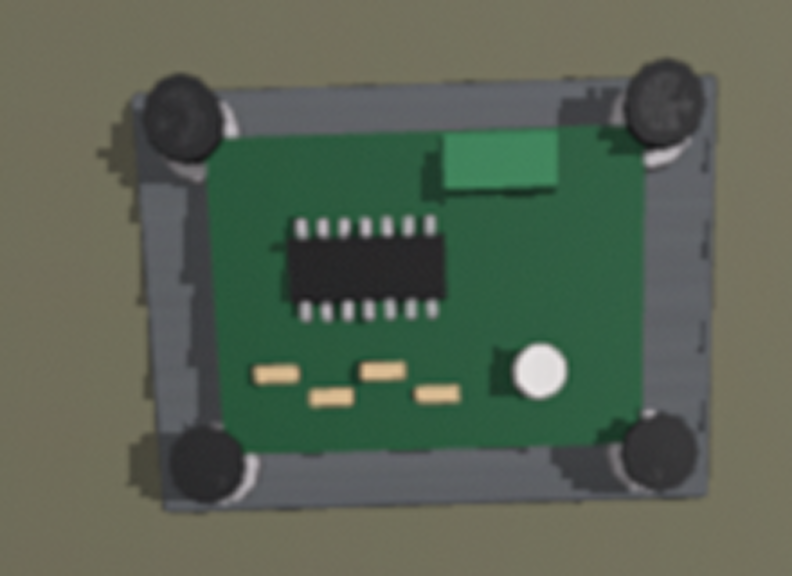

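```bash
python3 - <<'E'
from h import *
p=snap('wrist')
C=[ray(p,u,.004) for u in [(245,142),(396.1,137.8),(237,26.4),(398.9,21.1)]]
c=np.mean(C,0); e=(C[1]-C[0]+C[3]-C[2])/2; yaw=np.arctan2(-e[0],e[1]); f=(C[0]+C[1]-C[2]-C[3])/2
print(c,yaw,np.arctan2(f[1],f[0]),np.linalg.norm(e),np.linalg.norm(f))
T=c+.086*np.array([np.cos(yaw),np.sin(yaw),0]); print(T); todo((T[0],T[1],.012),down(np.pi/2+.13))
# held reel axis: hub centre ray at top height
o=get_obs(); print("hub at z", ray(p,(322.5,353),o["tcp_pos"][2]+.034)-o["tcp_pos"])
E
```

```text
[0.50778061 0.35148078 0.004     ] 0.146189165259454 0.13998635572667203 0.09943162496881727 0.06922318505920488
[0.59286328 0.36400832 0.004     ]
t 40.2 tcp [0.5991 0.364  0.1398] shift [  0.8  -6.  127.9] rot [-0.002  0.001 -0.011] F [-0.8 -0.8 -1.8] w 0.0508
hub at z [-0.00283528  0.00010128  0.034     ]
```

```bash
python3 -m creep '[[1,-2,15,0,0,0,-0.7],[0,-2,25,0,0,0,-0.7],[0,0,25,0,0,0,-0.7],[0,0,25,0,0,0,-0.7],[0,0,20,0,0,0,-0.7],[0,0,12,0,0,0,-0.7],[0,0,8,0,0,0,-0.7],[0,0,2,0,0,0,-0.7]]'
python3 -m creep '[[0,0,0,0,0,0,-0.7],[0,0,1,0,0,0,-0.7],[0,0,1,0,0,0,-0.7],[0,0,0,0,0,0,-0.7],[0,0,0,0,0,0,-0.7],[0,0,0,0,0,0,-0.7],[0,0,0,0,0,0,-0.7],[0,0,0,0,0,0,-0.7]]'
```

```text
time_s: 41.0
tcp_pos: [0.5944, 0.3649, 0.0067]
tcp_rot: [0.663, 0.749, -0.001, -0.0]
contact_force: [-0.1, -0.5, -1.4]
width: 0.0501
time_s: 41.8
tcp_pos: [0.5951, 0.3654, 0.0061]
tcp_rot: [0.663, 0.749, -0.0, -0.0]
contact_force: [0.1, 0.3, 5.7]
width: 0.0503
```

Touching the mat at 5.7 N. I'll release, then retreat straight up.

```bash
python3 -m creep '[[0,0,0,0,0,0,-0.1],[0,0,0,0,0,0,0.2],[0,0,0,0,0,0,0.6],[0,0,0,0,0,0,0.8],[0,0,0,0,0,0,0.8],[0,0,-10,0,0,0,1],[0,0,-20,0,0,0,1],[0,0,-30,0,0,0,1]]'
python3 -m creep '[[0,0,-35,0,0,0,1],[0,-15,-35,0,0,0,1],[0,-25,-20,0,0,0,1],[-5,-25,0,0,0,0,1],[-10,-25,0,0,0,0,1],[0,0,0,0,0,0,1],[0,0,0,0,0,0,1],[0,0,0,0,0,0,1]]'
python3 - <<'E'
from h import *
p=snap('wrist'); save(p,"w10.png"); y=.145; H=np.array([.5078,.3515])
r=fit(p,"reel",np.array([.593,.364])); h=fit(p,"holder",H,.14); print(r,h)
for hh in [np.r_[H,y],h]:
    if hh is None or r is None: continue
    d=r[:2]-hh[:2]; print("in holder frame",np.cos(hh[2])*d[0]+np.sin(hh[2])*d[1],-np.sin(hh[2])*d[0]+np.cos(hh[2])*d[1])
todo((.399,.2735,.17),down(np.pi/2))
E
```

```text
time_s: 42.6
tcp_pos: [0.594, 0.3646, 0.0653]
tcp_rot: [0.663, 0.749, -0.002, -0.001]
contact_force: [0.5, 0.5, 0.4]
width: 0.0857
time_s: 43.4
tcp_pos: [0.5081, 0.3397, 0.1561]
tcp_rot: [0.663, 0.749, -0.0, -0.0]
contact_force: [0.7, -0.7, -0.2]
width: 0.0855
[0.5931373  0.36560279 0.16959095 0.96489252] [0.5073518  0.35092212 0.14282988 0.93443135]
in holder frame 0.08647950879606066 0.0016242030904096028
in holder frame 0.08700166953457818 0.002320063562659222
t 43.55 tcp [0.508  0.3395 0.1555] shift [ -52.3 -116.2  -14.2] rot [-0.002  0.001  0.121] F [ 0.3  0.3 -0.8] w 0.0853
```

View pics/w10.png

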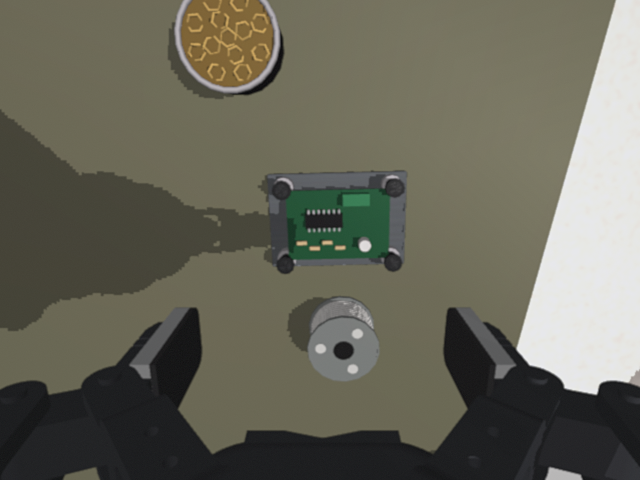

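The reel, at (343,345), stands behind the holder: 86.5 mm back (target 86), 1.6–2.3 mm off to the side. The cleaner comes next.

```bash
python3 -m creep '[[-9,-19,-3,0,0,0,1],[-9,-19,-3,0,0,0,1],[-9,-19,-3,0,0,0,1],[-9,-19,-3,0,0,0,1],[-9,-20,-2,0,0,0,1],[-7,-20,0,0,0,0,1],[0,0,0,0,0,0.121,1],[0,0,0,0,0,0,1]]'
python3 - <<'E'
from h import *
p=snap('wrist'); print(fit(p,"cleaner",np.array([.399,.2735])),[w(p,d['centre']) for d in viewer.pinpoint('cleaner',p)]); todo((.399,.2735,.004),down(np.pi/2))
E
```

```text
time_s: 44.35
tcp_pos: [0.3988, 0.2737, 0.1701]
tcp_rot: [0.708, 0.706, -0.001, -0.0]
contact_force: [0.3, 0.3, -0.9]
width: 0.0857
[ 0.40011208  0.27227207 -0.06020119  0.96070628] [array([4.02159334e-01, 2.70538463e-01, 1.40448941e-05])]
t 44.5 tcp [0.3991 0.2739 0.1698] shift [ -0.3   0.2 165.8] rot [-0.002  0.001  0.004] F [ 0.2 -0.1  0. ] w 0.0853
```

```bash
python3 -m creep '[[-1.5,1,25,0,0,0,1],[0,0,30,0,0,0,1],[0,0,30,0,0,0,1],[0,0,30,0,0,0,1],[0,0,25,0,0,0,1],[0,0,15,0,0,0,1],[0,0,7,0,0,0,1],[0,0,2,0,0,0,1]]'
python3 -m creep '[[0,0,0,0,0,0,0],[0,0,0,0,0,0,0],[0,0,0,0,0,0,-0.5],[0,0,0,0,0,0,-0.5],[0,0,0,0,0,0,-0.5],[0,0,0,0,0,0,-0.5],[0,0,0,0,0,0,-0.5],[0,0,0,0,0,0,-0.5]]' 30
python3 -m creep '[[0,0,-5,0,0,0,-0.5],[0,0,-20,0,0,0,-0.5],[0,0,-40,0,0,0,-0.5],[0,0,-40,0,0,0,-0.5],[0,0,-40,0,0,0,-0.5],[-20,10,-40,0,0,0,-0.5],[-40,20,-20,0,0,0,-0.5],[-45,20,0,0,0,0,-0.5]]'
python3 -c "
from h import *
todo((.57,-.27,.2),down(np.pi/2))"
```

```text
time_s: 45.3
tcp_pos: [0.3994, 0.272, 0.0052]
tcp_rot: [0.706, 0.708, -0.001, -0.0]
contact_force: [-1.2, 0.0, 0.6]
width: 0.0856
time_s: 46.1
tcp_pos: [0.3999, 0.2724, 0.0067]
tcp_rot: [0.707, 0.707, -0.0, -0.0]
contact_force: [-1.7, -2.1, 9.3]
width: 0.0594
time_s: 46.9
tcp_pos: [0.4514, 0.1675, 0.2146]
tcp_rot: [0.706, 0.708, 0.002, 0.0]
contact_force: [1.1, -0.9, -2.2]
width: 0.059
t 46.9 tcp [0.4514 0.1675 0.2146] shift [-438.   117.1   13.6] rot [ 0.003 -0.003  0.003] F [ 1.1 -0.9 -2.2] w 0.059
```

```bash
python3 -m creep '[[-40,12,0,0,0,0,-0.5],[-45,12,0,0,0,0,-0.5],[-45,12,0,0,0,0,-0.5],[-45,12,0,0,0,0,-0.5],[-45,12,0,0,0,0,-0.5],[-45,12,0,0,0,0,-0.5],[-45,12,0,0,0,0,-0.5],[-45,12,0,0,0,0,-0.5]]'
python3 -m creep '[[-35,10,0,0,0,0,-0.5],[-25,5,0,0,0,0,-0.5],[-10,5,0,0,0,0,-0.5],[0,0,0,0,0,0,-0.5],[0,0,0,0,0,0,-0.5],[0,0,0,0,0,0,-0.5],[0,0,0,0,0,0,-0.5],[0,0,0,0,0,0,-0.5]]'
python3 - <<'E'
from h import *
p=snap('wrist'); save(p,"w11.png")
print([w(p,d['centre']) for d in viewer.pinpoint('stand',p)])
todo((.532,-.27,.2),down(0.03)); o=get_obs(); print(px(p,[.532,-.376,.01]))
im=cv2.cvtColor(p['pixels'],cv2.COLOR_RGB2BGR); u,v=px(p,[.532,-.376,.01]).astype(int); x0,y0=max(0,u-90),max(0,v-75)
print(x0,y0); cv2.imwrite("pics/c11.png",cv2.resize(im[y0:y0+150,x0:x0+200],None,fx=4,fy=4,interpolation=cv2.INTER_CUBIC))
E
```

```text
time_s: 47.7
tcp_pos: [0.5461, -0.1894, 0.2115]
tcp_rot: [0.707, 0.707, -0.0, -0.0]
contact_force: [1.8, 0.5, -2.3]
width: 0.0592
time_s: 48.5
tcp_pos: [0.5662, -0.2568, 0.2112]
tcp_rot: [0.706, 0.708, -0.001, -0.0]
contact_force: [0.0, 0.0, -1.1]
width: 0.0592
[array([ 5.35885321e-01, -3.71590823e-01, -3.15691361e-04])]
t 48.6 tcp [ 0.5662 -0.2572  0.2111] shift [-12.7 -34.2  11.1] rot [-1.000e-03  2.000e-03  1.542e+00] F [ 0.2  0.3 -2.3] w 0.0593
[177.62300702 165.14655432]
87 90
```

View pics/c11.png

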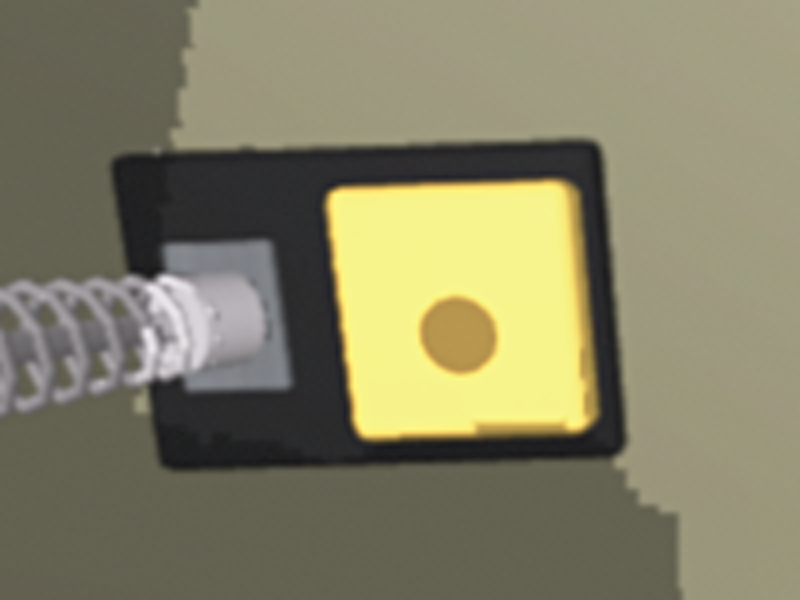

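The stand base outline corners are at about (115,129), (238,125), (244,204) and (128,207) in the full picture, with the iron leaning right. I'll fit the base box to it.

```bash
python3 - <<'E'
from h import *
p=snap('wrist'); s=2
P=(np.array([(112,156),(604,140),(627,457),(162,470)])/4+[87,90])
reg=np.zeros((960,1280),np.uint8); cv2.fillConvexPoly(reg,np.round(P*s*16).astype(np.int32),1,shift=4); reg=reg>0
def cost(q):
    m=render(p,"stand",[q[0]/1000,q[1]/1000,q[2]/50]); return -(m&reg).sum()/(m|reg).sum()
x0=np.array([534,-374,2.]); r=min((minimize(cost,x0+d,method="Nelder-Mead",options=dict(initial_simplex=x0+d+np.array([[0,0,0],[6,0,0],[0,6,0],[0,0,4]]))) for d in ([0,0,0],[2,2,-2])),key=lambda r:r.fun)
x,y,yaw=r.x/[1000,1000,50]; print(x,y,yaw,r.fun)
T=np.array([x,y])+.105*np.array([-np.sin(yaw),np.cos(yaw)]); print("target",T)
todo((T[0],T[1],.2),down(yaw))
E
```

```text
0.5340595249971566 -0.37468129041641557 0.03398958930231204 -0.956775
target [ 0.53049131 -0.26974194]
t 48.65 tcp [ 0.5662 -0.2574  0.211 ] shift [-12.3 -35.7  11.1] rot [-1.000e-03  2.000e-03  1.538e+00] F [ 0.1 -0.  -1.4] w 0.0589
```

```bash
python3 -m creep '[[-6,-18,0,0,0,0,-0.5],[-6,-18,0,0,0,0,-0.5],[0,0,0,0,0,0.14,-0.5],[0,0,0,0,0,0.14,-0.5],[0,0,0,0,0,0.14,-0.5],[0,0,0,0,0,0.14,-0.5],[0,0,0,0,0,0.14,-0.5],[0,0,0,0,0,0.14,-0.5]]'
python3 -m creep '[[0,0,0,0,0,0.14,-0.5],[0,0,0,0,0,0.14,-0.5],[0,0,0,0,0,0.14,-0.5],[0,0,0,0,0,0.14,-0.5],[0,0,0,0,0,0.138,-0.5],[0,0,0,0,0,0,-0.5],[0,0,0,0,0,0,-0.5],[0,0,0,0,0,0,-0.5]]'
python3 -c "
from h import *
todo((.5305,-.2697,.009),down(.034))"
```

```text
time_s: 49.45
tcp_pos: [0.5302, -0.2696, 0.2111]
tcp_rot: [0.935, 0.355, -0.001, 0.0]
contact_force: [0.9, -0.5, -1.7]
width: 0.0589
time_s: 50.25
tcp_pos: [0.5301, -0.2697, 0.2111]
tcp_rot: [1.0, 0.018, -0.001, 0.0]
contact_force: [2.2, 0.4, -1.5]
width: 0.0594
t 50.25 tcp [ 0.5301 -0.2697  0.2111] shift [  0.7  -0.  202.1] rot [0.    0.002 0.003] F [ 2.2  0.4 -1.5] w 0.0594
```

```bash
python3 -m creep '[[0,0,20,0,0,0,-0.5],[0,0,35,0,0,0,-0.5],[0,0,40,0,0,0,-0.5],[0,0,40,0,0,0,-0.5],[0,0,35,0,0,0,-0.5],[0,0,20,0,0,0,-0.5],[0,0,10,0,0,0,-0.5],[0,0,2,0,0,0,-0.5]]'
python3 -m creep '[[0,0,0,0,0,0,-0.5],[0,0,1,0,0,0,-0.5],[0,0,0,0,0,0,-0.5],[0,0,1,0,0,0,-0.5],[0,0,0,0,0,0,-0.5],[0,0,0,0,0,0,-0.5],[0,0,0,0,0,0,-0.5],[0,0,0,0,0,0,-0.5]]'
```

```text
time_s: 51.05
tcp_pos: [0.5294, -0.2699, 0.0084]
tcp_rot: [1.0, 0.017, -0.001, 0.0]
contact_force: [0.1, 1.2, -1.8]
width: 0.0593
time_s: 51.85
tcp_pos: [0.5298, -0.2699, 0.007]
tcp_rot: [1.0, 0.017, -0.001, 0.0]
contact_force: [0.4, -0.3, -1.3]
width: 0.0592
```

```bash
python3 -m creep '[[0,0,1,0,0,0,-0.5],[0,0,0,0,0,0,-0.5],[0,0,0,0,0,0,-0.5],[0,0,0,0,0,0,-0.5],[0,0,0,0,0,0,-0.5],[0,0,0,0,0,0,-0.5],[0,0,0,0,0,0,-0.5],[0,0,0,0,0,0,-0.5]]'
```

```text
time_s: 52.65
tcp_pos: [0.5298, -0.2699, 0.0068]
tcp_rot: [1.0, 0.017, -0.001, 0.0]
contact_force: [-4.7, 4.5, 15.3]
width: 0.0586
```

```bash
python3 -m creep '[[0,0,-0.5,0,0,0,-0.1],[0,0,0,0,0,0,0.3],[0,0,0,0,0,0,0.6],[0,0,0,0,0,0,0.9],[0,0,0,0,0,0,0.9],[0,0,-10,0,0,0,1],[0,0,-20,0,0,0,1],[0,0,-30,0,0,0,1]]'
python3 -m creep '[[0,0,-40,0,0,0,1],[0,0,-40,0,0,0,1],[0,0,-40,0,0,0,1],[0,15,-40,0,0,0,1],[0,35,0,0,0,0,1],[0,35,0,0,0,0,1],[0,0,0,0,0,0,1],[0,0,0,0,0,0,1]]'
python3 - <<'E'
from h import *
p=snap('wrist'); save(p,"w12.png"); r=fit(p,"cleaner",np.array([.53,-.27])); print(r,get_obs()["tcp_pos"])
print([w(p,d['centre']) for d in viewer.pinpoint('stand',p)],[w(p,d['centre']) for d in viewer.pinpoint('cleaner',p)])
E
```

```text
time_s: 53.45
tcp_pos: [0.5291, -0.2696, 0.0668]
tcp_rot: [1.0, 0.017, -0.002, 0.0]
contact_force: [0.1, 0.3, -0.1]
width: 0.0856
time_s: 54.25
tcp_pos: [0.5323, -0.3555, 0.2269]
tcp_rot: [1.0, 0.016, -0.001, 0.0]
contact_force: [0.3, 0.3, 0.3]
width: 0.0852
[ 0.53060413 -0.26819723 -0.11691156  0.98227066] [ 0.5329936  -0.35390494  0.22663329]
[array([ 0.53378095, -0.37349428,  0.00113465])] [array([ 0.5320199 , -0.26881436,  0.00119942])]
```

View pics/w12.png

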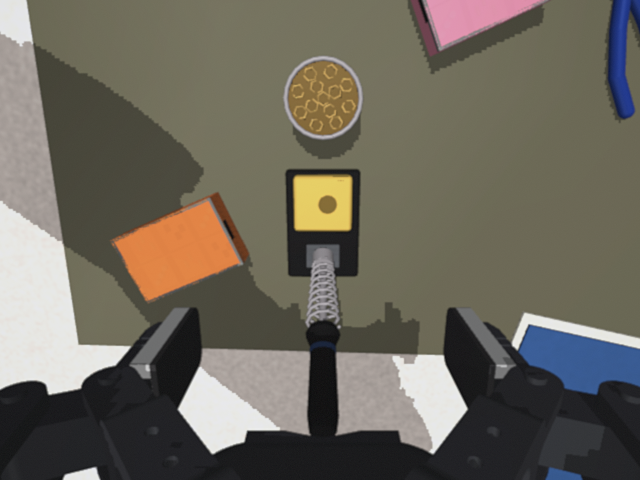

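The cleaner is at (323,97) and the stand's left edge runs from (286,170) to (360,170). Next I'll check the numbers and retreat clear for a final top view.

```bash
python3 - <<'E'
from h import *
p=snap('wrist'); C=[ray(p,u,.01) for u in [(286,169.5),(360,169.5),(289,276),(358,276)]]
e=(C[0]+C[1]-C[2]-C[3])/2; c=(C[0]+C[1])/2; f=C[1]-C[0]; print(c,np.linalg.norm(e),np.linalg.norm(f),"yaw",np.arctan2(-e[0],e[1]),np.arctan2(f[1],f[0]))
yaw=.03; d=np.array([.5306,-.2682])-c[:2]; print("along left",-np.sin(yaw)*d[0]+np.cos(yaw)*d[1],"lateral",np.cos(yaw)*d[0]+np.sin(yaw)*d[1])
E
python3 -m creep '[[0,-40,-5,0,0,0,1],[0,-45,-5,0,0,0,1],[-10,-45,-5,0,0,0,1],[-10,-45,-5,0,0,0,1],[-10,-40,-5,0,0,0,1],[-10,0,0,0,0,0,1],[-10,0,0,0,0,0,1],[0,0,0,0,0,0,1]]'
python3 - <<'E'
from h import *
print(get_obs()["tcp_pos"])
im=[]
p=snap("top"); save(p,"t13.png")
for t,h in dict(shelf=(.68,0),holder=(.507,.351),stand=(.534,-.374),reel=(.593,.365),cleaner=(.53,-.268)).items(): print(t,fit(p,t,np.array(h),0.03))
s=snap("side"); save(s,"s13.png")
a=cv2.imread("pics/t13.png"); b=cv2.imread("pics/s13.png")[150:420,200:520]
cv2.imwrite("pics/c13.png",np.hstack([cv2.resize(a,(400,300)),cv2.resize(b,(400,300))]))
E
```

```text
[ 0.5335411  -0.32316155  0.01      ] 0.09862301254268502 0.06413170891402548 yaw 0.03967905134849387 0.034549014306638
along left 0.05502504354352097 lateral -0.001291176498749365
time_s: 55.3
tcp_pos: [0.4748, -0.142, 0.2517]
tcp_rot: [1.0, 0.016, -0.001, -0.0]
contact_force: [0.5, -0.3, 0.7]
width: 0.0853
[ 0.47480606 -0.14203388  0.25165527]
shelf [ 6.80319001e-01 -1.20266973e-05  2.17551448e-02  4.45383461e-01]
holder [0.50687743 0.34992278 0.13998079 0.91814228]
stand [ 0.534 -0.374 -0.09  -0.   ]
reel [0.59266758 0.36450852 0.24422637 0.94423077]
cleaner None
```

View pics/c13.png

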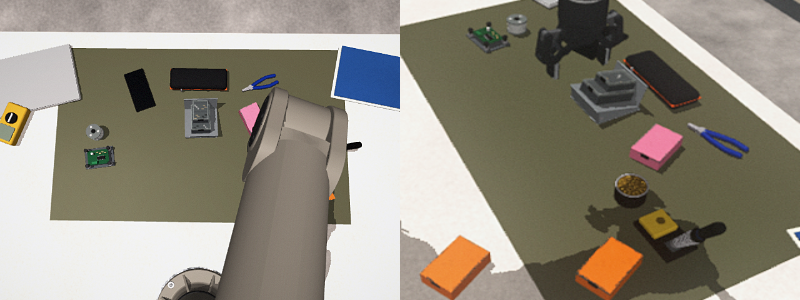

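The final pictures show everything in place and the gripper clear of it all, so I'm handing in.

```bash
python3 -c "
from cell import order; print(order.job_done())"
```

```text
the job is handed in; nothing more can be done
None
```

The soldering place is set out as asked and handed in at about 56 s of the 120 s allowed.

- **Cases:** The large case went on the sloping shelf first, then the small one flat on top. I pushed each against the backstop until I felt contact, about 14 N for the large and 7 N for the small. The wrist picture after placing shows both centred within about 2 px (roughly 1–2 mm).
- **Solder reel:** It stands behind the holder with its centre 86.5 mm from the holder's centre (target 86), so the gap is about 25 mm. It is 1.6–2.3 mm off the centre of the rear edge.
- **Tip cleaner:** It is to the left of the iron stand, 55.0 mm from the left edge to its centre, a gap of about 25 mm. It is about 1.3 mm off centre.
- **Left alone:** I did not touch the cutters, phone, pencil case or the orange and pink look-alikes.

**Checks that failed or disagreed:**
- The networks missed the small case once before I gripped it.
- The arm hid the cleaner and stand in the last top view, so their positions come from the wrist camera.
- The last top-view shelf fit was poor because the cases covered the shelf, so case centring also rests on the wrist picture.
- My estimates of the stand's position varied by 3–5 mm between cameras and networks.

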